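# Move a sprung-pin dust door to the box that holds the sample

### The arm

A 6-joint arm with a two-finger parallel gripper is mounted at the origin on a cart in front of the work surface, level with it; the furniture and walls round the work are solid. World frame = base frame: x ahead of the robot, y to its left, z up, the work surface at z = 0. Lengths are in m, angles in rad, forces in N, time in s.
With the tool pointing down it reaches from about 0.275 to 0.75 m from the base axis. Payload 10.2 kg.
Tool frame: the origin (TCP) lies on the mounting face of the last link; the fingertips stand 173 mm ahead of it and the grasp point (between the pads) lies 155 mm ahead of it; z points along the fingers, y is the line along which they close (so a half turn about z gives the same grasp; the last joint's range is limited). The gripper opens to 85 mm and grips with 20 to 120 N. Pads are 22 mm wide; open, the fingers measure 114 mm over their backs; the gripper's body (76 mm by 85 mm) begins 54 mm behind the grasp point. The pads swing forward as they close: fully open they stand 13 mm farther back than shut.
Start: joints at [-1.371, 0.313, 1.498, -0, 1.331, -0.223], TCP at [0.215, -0.479, 0.405] pointing down, gripper open.
Joint ranges: [-2.94, 2.94], [-0.97, 2.17], [0.19, 2.56], [-1.23, 4.37], [0.02, 3.11], [-2.88, 2.88]. Speed limits (rad/s): [2.39, 2.39, 3.01, 3.14, 3.14, 3.14].

### API

Orientations are given as a unit quaternion [w, x, y, z].
In Python, from rig import * gives the robot as it stands.
- The arm moves only by the tool apply_moves, never from a script. Its argument "commands" is a list of rows, each a list of 3 entries, a list of its own where there are three numbers: the shift along the tool's x, y, z as a fraction of full scale, then the turn, a rotation vector about the tool's x, y, z as a fraction of full scale, then the closure, from -1 (fully open) to 1 (shut), so that 0 is half open. In form: [[[dx, dy, dz], [rx, ry, rz], gripper], ...]. A call has 1 to 12 rows; each row is the pose to reach, as a shift and turn from the pose commanded when the call began, along the tool's axes at that moment; what a row does not reach only later rows make up. Full scale, the value 1, is 0.2 m for a shift and 60 degrees for a turn. A row lasts 1/12 s, in which the tool goes at most 41.7 mm and 7.16 degrees, less where a joint would pass 70% of its speed; a pose out of reach is approached as far as the arm can. A call with a number of a shift or a turn outside -1 to 1 is refused whole. A call with a gripper value outside its range is refused whole. The fingers move at their own pace and stop on an object; the grip force is fixed at half the most. Time passes only in rows, so rows that repeat a pose let the fingers close. It gives the time, the measured TCP pose, the force, the opening and the grip force at its end, in the units of the state.
- observe(): the state, without advancing time (a new reading comes with each control period).
- read_camera(name): name is "side" or "top"; returns a dict with "frame" (384x512x3 uint8, red, green, blue), "fx", "fy", "cx", "cy" (pixels), "R" (3x3) and "t" (3): a world point X has camera coordinates R X + t. Camera axes: x right, y down, z forward; pixel columns grow to the right and rows downward; lengths in m; the calibration is good to about 2 mm. A picture is of the moment at which its call begins. There is no depth.
- hand_in(): hands the job in; it is judged then, once.
Trained networks look in a picture, given as the dict that the camera call returned (one of the last four; its "shot" number tells which), for a name from the list of things; names that differ only in an ending like _2 or _b are one class to them, and where a whole thing is asked for, a point or a joint stands for the part that bears it (a point fixed in the world has none). Each returns a list of dicts, best first, with "p" (0 to 1); they miss things now and then, are a little off and sometimes report something else, mostly with a low value. They report only what shows in the picture. A call takes as long as a camera call. They do not tell look-alikes from the thing itself.
- silhouettes(picture, name): "pixels" (384x512 bool, what is visible of it) and "uv" ([column, row] in pixels, amid what is visible of it).
The state is a dict: "time": time; "joint_positions": joint angles; "dq": joint speeds; "joint_efforts": joint torques, N m; "eef_pos": TCP position; "eef_rot": TCP orientation; "ft_force": force on the tool from outside, world axes, zero at the start; "wrist_torque": the same for the moment, N m; "opening": opening from 0.0 (shut) to 1.0 (fully open); "grasp_force": force on a finger pad.
Only numpy, scipy, OpenCV 4.12 (cv2) and the standard library are available. Lean on these libraries where they do the work, as an engineer would, in place of code of your own. Each camera call takes 0.05 s, during which the arm holds its last target. There are 200 camera calls.

### The job

Take the orange dust door off the grey sample box: squeeze its two red thumb tabs together, which draws in the sprung hinge pins, and lift it straight out. Then drop it into the doorway of the blue box, upright and down on the sill, and let go so that both pins spring out into the blue box's hinge posts. Do not knock over or shift the vial and the petri dish.

Things in the scene. Friction and masses are not known exactly. Their poses are not given: they have to be found in the camera images.
- door_grip (a point): Grip point of the orange door (plate 90 mm wide in y, 10 thick in x, 66 high, 180 g, both faces alike): midway between its two red tabs, 96 mm above its bottom edge, z up. Tabs: flat, 24 mm wide in x, 6 thick in y, 72 to 112 mm above the bottom edge; outer faces 62 mm apart in y when free, 34 when squeezed to their stops. Grip them on these faces to squeeze and to carry the door.
- grey_box_seat (a point): Grey box, fixed; holds the door at first. Point: middle of the doorway on the sill, 8 mm above the worktop, under the centre of the seated door's bottom edge; x into the box, y along the doorway, z up. Box 142 mm wide (160 over feet), 28 mm to the front, 86 to the back, top 74 above the point. Seated, the door's pins are locked under its posts' roofs, the tabs stand above all.
- blue_box_seat (a point): Blue box, fixed, same shape and axes, doorway empty and open at the top, towards the robot; red sample inside. Posts 102 mm apart (6 mm free each side of the door), 40 deep, with pockets that face the door, 24 mm wide in x, 44 to 66 mm above the sill, for the pins (8 mm thick, 55 above the door's bottom edge). Lips 28 mm apart, 6 high, bound the sill groove the door stands in.
- pin_left (a joint): The door's hinge pin at its +y side with its tab: 0 = sprung out, 14 mm past the door's edge; 0.014 m = squeezed fully in, flush with the edge. The spring takes 3 N at first and 5 N when fully in.
- pin_right (a joint): The same for the pin at the door's -y side.
- vial: Bystander: glass vial with black cap, 23 mm across, 53 mm high, standing loose on the worktop near the front. Origin at the centre of its underside, z up.
- petri: Bystander: low white petri dish, 67 mm across, 17 mm high, loose on the worktop near the front. Origin at the centre of its underside, z up.
There are look-alikes about, which are no part of the job. Leave any green look-alike of the part that bears door_grip alone.

How it is judged:
On the way:
1. the door is lifted right out of the grey box (z of door_grip in the frame of grey_box_seat above 0.165 m), for 0.1 s.
At the end, for the whole second after the job is handed in: The door stands on the sill of the blue box, within 18 mm (front to back) and 12 mm (sideways) of the middle at its grip, not more than 8 mm above the fully seated height, upright and in line with the doorway within 14 degrees, with both pins sprung out to within 8 mm of their full length (x of door_grip in the frame of blue_box_seat between -0.018 and 0.018 m and y of door_grip in the frame of blue_box_seat between -0.012 and 0.012 m and z of door_grip in the frame of blue_box_seat between 0.085 and 0.104 m and angle between the y axis of door_grip and the y axis of blue_box_seat, either way round below 0.25 rad and angle between door_grip's own z axis and vertical below 0.25 rad and value of joint each of pin_left, pin_right below 0.008 m); the robot touches nothing.
It fails at once if the vial or the petri dish is shifted more than 30 mm, or the vial is knocked over (distance of any of vial, petri from where it was at the start of the episode above 0.03 m or angle between vial's own z axis and vertical above 0.5 rad).
It also fails if it takes over 53 s, if anything falls off the work surface, if the arm or the gripper's body presses on something with over 40 N, if the wrist force passes 120 N, or if a joint passes its speed limit or range.

## Working session

There is one attempt and no reset: what is moved stays moved. The work goes in short steps, Python scripts to look and compute and a tool call to move; the robot and the scene stay as the last step left them, time stands still between calls to the robot, and variables do not carry over. Pictures are saved under pics/ and viewed, at most 10 in all, crops included, and the job is handed in when it is done.

Besides the shell and the picture viewer there is one more tool, called after "Request:" by a JSON object that holds its "api" and its "payload", one argument or row to a line. apply_moves: Moves the arm, as the interface text tells. Shift numbers are shares of 0.2 m and turn numbers shares of 60 degrees, none past 1 either way. Its arguments: {"type":"object","properties":{"commands":{"type":"array","items":{"type":"array"}}},"required":["commands"]}

```bash
mkdir -p pics; python3 - <<'E'
from rig import *
import cv2,numpy as np,pickle
s=observe();print(s['time'],s['eef_pos'],s['eef_rot'],s['opening'])
ims=[]
P={}
for n in("top","side"):
    c=read_camera(n);P[n]=c
    print(n,c['fx'],c['cx'],c['cy'],np.round(c['R'],3).tolist(),np.round(c['t'],3), (-c['R'].T@c['t']).round(3))
    for k in("door_grip","vial","petri","grey_box_seat","blue_box_seat"):
        try:
            for d in silhouettes(c,k)[:4]:
                ys,xs=np.nonzero(d['pixels']);print(n,k,round(d['p'],2),np.round(d['uv']),xs.min(),xs.max(),ys.min(),ys.max())
        except Exception as e: print(k,e)
    cv2.imwrite(f'pics/{n}0.png',cv2.resize(c['frame'][:,:,::-1],(800,600)))
pickle.dump(P,open('p0.pkl','wb'))
E
```

```text
0.0 [ 0.21539964 -0.47872043  0.40416273] [-6.19180012e-04  9.77734294e-01  2.09845818e-01 -1.11699100e-05] 1.0014903668808133
top 455.14827841653494 257.26016727557715 193.35408232892448 [[-0.009, -1.0, 0.003], [-0.996, 0.009, -0.093], [0.093, -0.004, -0.996]] [-0.224  0.504  1.189] [ 0.389 -0.224  1.232]
top door_grip 0.69 [174. 133.] 151 189 119 145
top door_grip 0.46 [288. 213.] 265 304 210 219
top petri 0.83 [282. 250.] 269 294 239 264
top grey_box_seat 0.91 [283. 204.] 253 316 180 229
top grey_box_seat 0.4 [323. 255.] 315 326 253 262
top blue_box_seat 0.65 [238. 130.] 210 273 105 159
side 435.66472359907306 260.0236101416676 199.94157956886627 [[0.963, -0.267, 0.014], [-0.142, -0.556, -0.819], [0.227, 0.787, -0.573]] [-0.53   0.034  1.042] [ 0.279 -0.943  0.632]
side door_grip 0.65 [250. 230.] 241 256 209 251
side vial 0.6 [201. 301.] 197 209 285 313
side petri 0.78 [205. 266.] 187 219 254 280
side grey_box_seat 0.88 [259. 242.] 231 290 209 290
side blue_box_seat 0.79 [325. 194.] 298 352 172 229
```

View pics/top0.png

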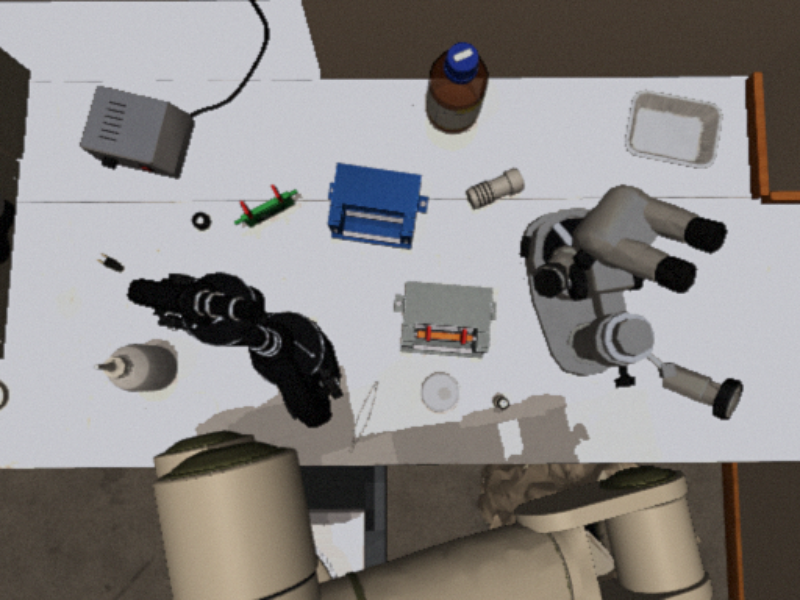

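View pics/side0.png

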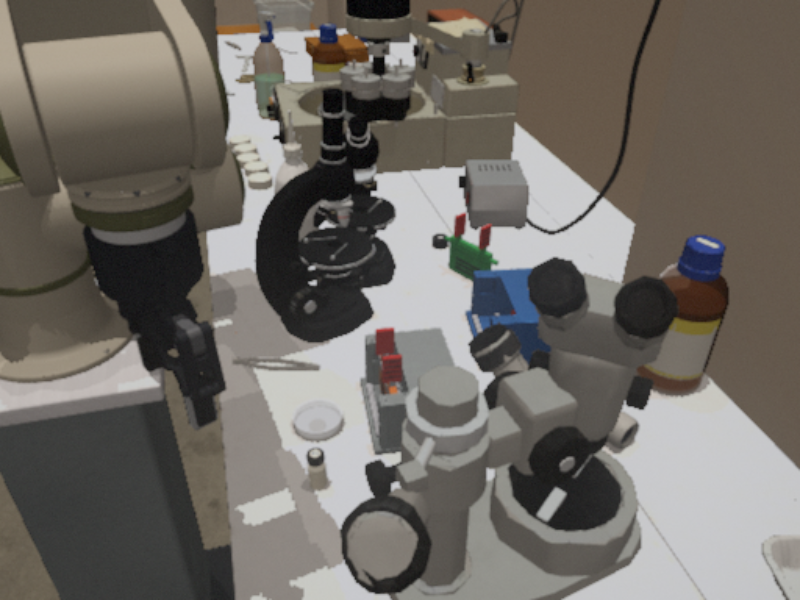

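Top view (native pixels): two candidates, a green one lying at (174,133), and an orange one with red tabs in the grey box at (288,213). The orange one fits the description, since it is orange and seated in the grey box. I'll confirm this in a crop.

```bash
python3 - <<'E'
import cv2,numpy as np,pickle
P=pickle.load(open('p0.pkl','rb'))
t=P['top']['frame'][:,:,::-1];s=P['side']['frame'][:,:,::-1]
f=lambda im,x,y:cv2.resize(im[y:y+75,x:x+100],(400,300),interpolation=cv2.INTER_CUBIC)
a=np.vstack([np.hstack([f(t,240,165),f(t,195,95)]),np.hstack([f(s,205,200),f(s,275,150)])])
cv2.imwrite('pics/crop.png',a)
for n,(x0,x1,y0,y1) in {'top':(250,320,190,235),'side':(230,270,200,262)}.items():
    c=P[n]['frame'].astype(int);m=((c[...,0]>110)&(c[...,1]<70)&(c[...,2]<70)).astype(np.uint8)
    k=np.zeros_like(m);k[y0:y1,x0:x1]=m[y0:y1,x0:x1]
    N,l,st,ce=cv2.connectedComponentsWithStats(k);print(n,st[1:].tolist(),ce[1:].round(1).tolist())
E
```

```text
top [[273, 209, 3, 9, 20], [296, 211, 3, 9, 23], [267, 215, 1, 1, 1], [294, 214, 1, 1, 1], [289, 217, 3, 1, 3]] [[274.2, 213.5], [296.9, 215.0], [267.0, 215.0], [294.0, 214.0], [290.0, 217.0]]
side [[241, 211, 11, 2, 16], [243, 226, 1, 1, 1], [244, 227, 13, 4, 31]] [[245.4, 211.4], [243.0, 226.0], [250.1, 228.4]]
```

View pics/crop.png

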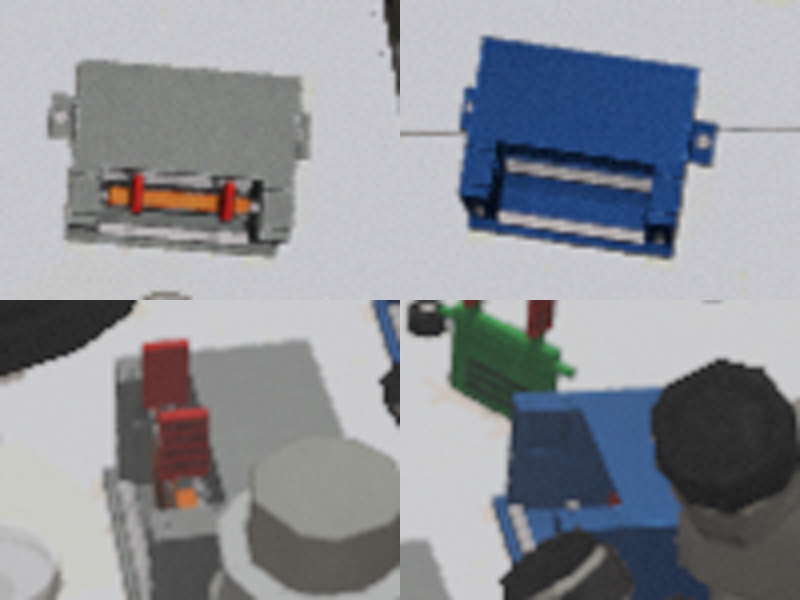

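```bash
cat > h.py <<'E'
import numpy as np,cv2
from scipy.optimize import least_squares
def proj(c,X):
    q=np.atleast_2d(X)@np.array(c['R']).T+c['t'];return q[:,:2]/q[:,2:]*[c['fx'],c['fy']]+[c['cx'],c['cy']]
def T(p,L):
    L=np.atleast_2d(np.array(L,float))/1000;c,s=np.cos(p[2]),np.sin(p[2])
    return np.c_[p[0]+c*L[:,0]-s*L[:,1],p[1]+s*L[:,0]+c*L[:,1],0.008+L[:,2]]
E
python3 - <<'E'
from h import *
import pickle
P=pickle.load(open('p0.pkl','rb'));c=P['top']
G=[(86,71,74),(86,-71,74)]
gp=[(260,180.5),(315.3,184)]
bp=[(216.2,104.5),(269.8,112)]
tabs=[(0,28,112),(0,-28,112)];tp=[(274.2,213.2),(296.9,214.8)]
g=least_squares(lambda p:np.r_[proj(c,T(p,G))-gp,proj(c,T(p,tabs))-tp].ravel(),[.33,-.3,0])
B=G+[(-20,71,74),(-20,-71,74)];bq=bp+[(210.5,144.2),(264,152.2)]
b=least_squares(lambda p:(proj(c,T(p,B))-bq).ravel(),[.5,-.2,0])
print(g.x,g.fun.round(1));print(b.x,b.fun.round(1))
out=[]
for p,(x,y) in((g.x,(240,165)),(b.x,(195,95))):
    im=cv2.resize(np.ascontiguousarray(c['frame'][y:y+75,x:x+100,::-1]),(400,300),interpolation=cv2.INTER_CUBIC)
    for L in([(86,71,74),(86,-71,74),(-20,-71,74),(-20,71,74)],[(20,51,74),(20,-51,74),(-20,-51,74),(-20,51,74)],[(14,51,6),(14,-51,6),(-14,-51,6),(-14,51,6)],[(-28,71,-8),(-28,-71,-8)]):
        q=((proj(c,T(p,L))+.5-[x,y])*4).astype(np.int32);cv2.polylines(im,[q],True,(0,255,255),1)
    out.append(im)
cv2.imwrite('pics/ov.png',np.hstack(out))
# side check & bystanders
s=P['side'];print('side tabs',proj(s,T(g.x,[(0,28,112),(0,-28,112)])).round(1))
def ground(c,uv,z):
    r=c['R'].T@np.array([(uv[0]-c['cx'])/c['fx'],(uv[1]-c['cy'])/c['fy'],1]);o=-c['R'].T@c['t'];return (o+r*(z-o[2])/r[2]).round(3)
print('petri',ground(c,(282,250.5),.01),'vial',ground(c,(321,257),.053),'green',ground(c,(170,133),.03))
print('stereo head near', ground(c,(402,217),.18),ground(c,(340,140),.08),ground(c,(335,160),.08),ground(c,(400,140),.25),'bottle',ground(c,(290,80),.1))
print('black scope',ground(c,(215,260),.1),ground(c,(165,190),.2))
E
```

```text
[ 0.44058511 -0.29724494 -0.08739425] [-0.5 -1.1 -0.1 -0.2  0.2  0.5  0.4  0.7]
[ 0.63308094 -0.18050151 -0.15157792] [-0.3 -0.2  0.5  0.  -0.8  0.2  0.6 -0. ]
side tabs [[245.3 211. ]
 [249.9 228.6]]
petri [ 0.35  -0.293  0.01 ] vial [ 0.334 -0.39   0.053] green [0.666 0.004 0.03 ]
stereo head near [ 0.43  -0.562  0.18 ] [ 0.633 -0.442  0.08 ] [ 0.581 -0.428  0.08 ] [ 0.596 -0.541  0.25 ] bottle [ 0.786 -0.314  0.1  ]
black scope [ 0.331 -0.122  0.1  ] [ 0.495 -0.018  0.2  ]
```

View pics/ov.png

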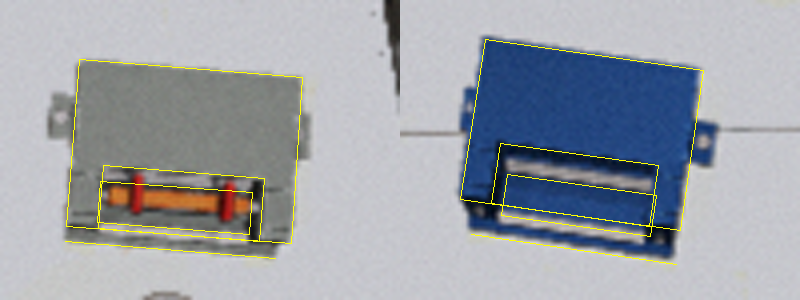

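The crop confirms it: the orange plate with two red tabs sits in the grey box, at native top pixels (274,213) and (297,215). The side view agrees within 0.5 px, and the overlay fits both boxes. I'll approach above it now.

Request:
{"api": "apply_moves", "payload": {
  "commands": [
    [[0.4,-0.15,0],[0,0,0.2],-1],
    [[0.8,-0.3,0],[0,0,0.35],-1],
    [[1.0,-0.36,0],[0,0,0.487],-1],
    [[1.0,-0.36,0],[0,0,0.487],-1],
    [[1.0,-0.36,0],[0,0,0.487],-1],
    [[1.0,-0.36,0],[0,0,0.487],-1],
    [[1.0,-0.36,0],[0,0,0.487],-1],
    [[1.0,-0.36,0],[0,0,0.487],-1]
  ]
}}

```text
time: 1.27
eef_pos: [0.3687, -0.3305, 0.4047]
eef_rot: [0.0, 0.999, -0.042, -0.0]
ft_force: [0.0, 0.1, -0.1]
opening: 1.001
grasp_force: 0.0
```

```bash
cat >> h.py <<'E'
from scipy.spatial.transform import Rotation as Rn
G=(0.4406,-0.2972,-0.0874);B=(0.6331,-0.1805,-0.1516)
def go(s,p,z):  # shift fractions & turn to TCP at (p.x,p.y,z), down, tool x at yaw p[2]
    q=s['eef_rot'];R=Rn.from_quat([q[1],q[2],q[3],q[0]])
    W=Rn.from_euler('z',p[2])*Rn.from_euler('x',np.pi)
    d=R.inv().apply(np.array([p[0],p[1],z])-s['eef_pos'])
    print('t',round(s['time'],2),'pos',s['eef_pos'].round(4),'F',np.round(s['ft_force'],1),'op',round(s['opening'],3),'gf',s['grasp_force'])
    print('shift',(d/.2).round(3),'turn',((R.inv()*W).as_rotvec()/np.radians(60)).round(3))
E
python3 -c "
from rig import *;from h import *
go(observe(),G,.30)"
```

```text
t 1.27 pos [ 0.3687 -0.3305  0.4047] F [ 0.   0.1 -0.1] op 1.001 gf 0.0
shift [ 0.344 -0.197  0.524] turn [0.    0.    0.002]
```

Request:
{"api": "apply_moves", "payload": {
  "commands": [
    [[0.17,-0.1,0],[0,0,0],-1],
    [[0.344,-0.197,0],[0,0,0],-1],
    [[0.344,-0.197,0],[0,0,0],-1],
    [[0.344,-0.197,0.2],[0,0,0],-1],
    [[0.344,-0.197,0.4],[0,0,0],-1],
    [[0.344,-0.197,0.524],[0,0,0],-1],
    [[0.344,-0.197,0.524],[0,0,0],-1],
    [[0.344,-0.197,0.524],[0,0,0],-1]
  ]
}}

```text
time: 1.93
eef_pos: [0.4397, -0.2988, 0.2999]
eef_rot: [-0.0, 0.999, -0.044, -0.001]
ft_force: [-0.4, -0.5, 0.4]
opening: 0.997
grasp_force: 0.0
```

```bash
python3 - <<'E'
from rig import *;from h import *
go(observe(),G,.259)
a=read_camera('top')['frame'][160:250,220:340,::-1];b=read_camera('side')['frame'][130:265,170:350,::-1]
f=lambda im:cv2.resize(im,(400,300),interpolation=cv2.INTER_CUBIC)
cv2.imwrite('pics/ap.png',np.hstack([f(a),f(b)]))
E
```

```text
t 1.93 pos [ 0.4397 -0.2988  0.2999] F [-0.4 -0.5  0.4] op 0.997 gf 0.0
shift [ 0.004 -0.008  0.205] turn [-0.001  0.001 -0.001]
```

View pics/ap.png

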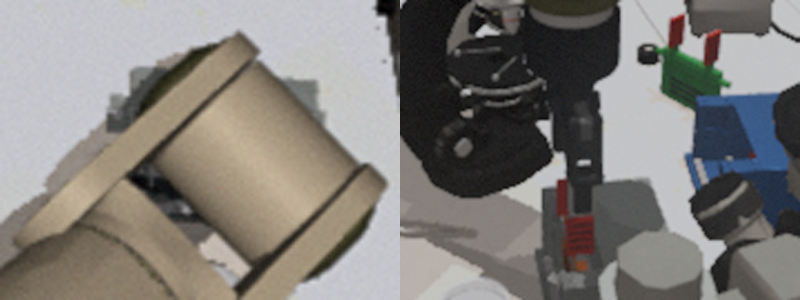

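The side crop shows the fingers centred above the red tabs (tabs at about (565,215) in the crop); the top view is hidden by the arm. I'll descend and squeeze.

Request:
{"api": "apply_moves", "payload": {
  "commands": [
    [[0.004,-0.004,0.1],[0,0,0],-1],
    [[0.004,-0.004,0.205],[0,0,0],-1],
    [[0.004,-0.004,0.205],[0,0,0],-1],
    [[0.004,-0.004,0.205],[0,0,0],-1],
    [[0.004,-0.004,0.205],[0,0,0],1],
    [[0.004,-0.004,0.205],[0,0,0],1],
    [[0.004,-0.004,0.205],[0,0,0],1],
    [[0.004,-0.004,0.205],[0,0,0],1],
    [[0.004,-0.004,0.205],[0,0,0],1],
    [[0.004,-0.004,0.205],[0,0,0],1],
    [[0.004,-0.004,0.205],[0,0,0],1],
    [[0.004,-0.004,0.205],[0,0,0],1]
  ]
}}

```text
time: 3.03
eef_pos: [0.4416, -0.2972, 0.2616]
eef_rot: [0.001, 0.999, -0.044, 0.002]
ft_force: [-0.7, 3.9, 18.0]
opening: 0.318
grasp_force: 60.9
```

Request:
{"api": "apply_moves", "payload": {
  "commands": [
    [[0,0,-0.02],[0,0,0],1],
    [[0,0,-0.04],[0,0,0],1],
    [[0,0,-0.08],[0,0,0],1],
    [[0,0,-0.12],[0,0,0],1],
    [[0,0,-0.16],[0,0,0],1]
  ]
}}

```text
time: 3.45
eef_pos: [0.4411, -0.2971, 0.2918]
eef_rot: [0.0, 0.999, -0.044, 0.0]
ft_force: [0.0, -0.2, -3.3]
opening: 0.319
grasp_force: 59.8
```

Free: the wrist reads about -3 N, which is close to the door's weight plus acceleration. I'll continue lifting.

Request:
{"api": "apply_moves", "payload": {
  "commands": [
    [[0,0,-0.15],[0,0,0],1],
    [[0,0,-0.3],[0,0,0],1],
    [[0,0,-0.45],[0,0,0],1],
    [[0,0,-0.55],[0,0,0],1],
    [[0,0,-0.6],[0,0,0],1],
    [[0,0,-0.6],[0,0,0],1],
    [[0,0,-0.6],[0,0,0],1],
    [[0,0,-0.6],[0,0,0],1]
  ]
}}

```text
time: 4.12
eef_pos: [0.441, -0.297, 0.4093]
eef_rot: [-0.001, 0.999, -0.044, -0.001]
ft_force: [-0.1, -0.3, -2.6]
opening: 0.313
grasp_force: 59.7
```

```bash
python3 - <<'E'
from rig import *;from h import *
go(observe(),B,.41)
c=read_camera('side')
for d in silhouettes(c,'door_grip'):
    ys,xs=np.nonzero(d['pixels']);print(round(d['p'],2),d['uv'],xs.min(),xs.max(),ys.min(),ys.max())
cv2.imwrite('pics/lift.png',cv2.resize(c['frame'][80:260,170:410,::-1],(800,600),interpolation=cv2.INTER_CUBIC))
E
```

```text
t 4.12 pos [ 0.441  -0.297   0.4093] F [-0.1 -0.3 -2.6] op 0.313 gf 59.72559928894043
shift [ 0.906 -0.664 -0.004] turn [-0.002  0.002  0.061]
0.88 [251.6, 188.9] 240 255 153 217
0.65 [300.5, 163.4] 285 318 136 178
```

View pics/lift.png

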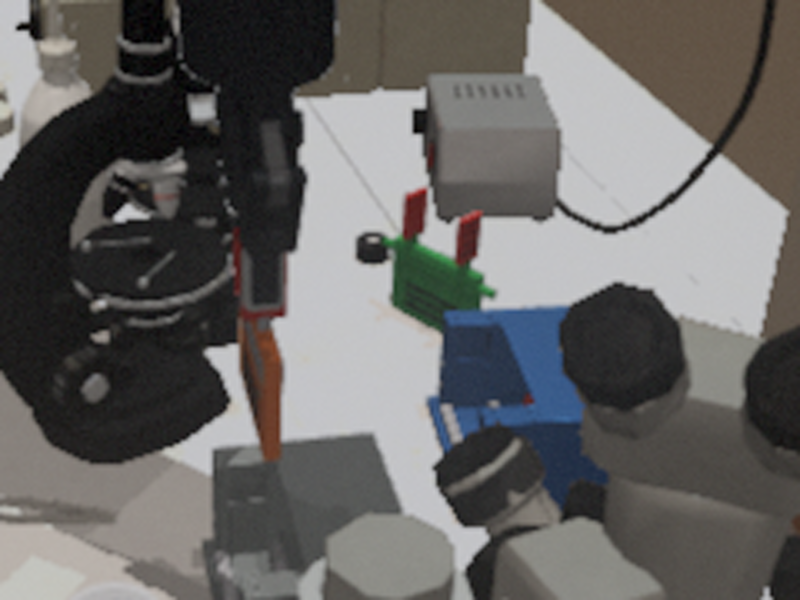

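The door hangs upright in the fingers above the grey box, with its bottom at about (268,455) in the crop and the pins drawn in. Next I'll carry it to above the blue box.

Request:
{"api": "apply_moves", "payload": {
  "commands": [
    [[0.1,-0.07,0],[0,0,0.01],1],
    [[0.23,-0.17,0],[0,0,0.02],1],
    [[0.36,-0.27,0],[0,0,0.03],1],
    [[0.5,-0.37,0],[0,0,0.04],1],
    [[0.63,-0.47,0],[0,0,0.05],1],
    [[0.76,-0.57,0],[0,0,0.061],1],
    [[0.86,-0.64,0],[0,0,0.061],1],
    [[0.906,-0.664,0],[0,0,0.061],1],
    [[0.906,-0.664,0],[0,0,0.061],1],
    [[0.906,-0.664,0],[0,0,0.061],1],
    [[0.906,-0.664,0],[0,0,0.061],1]
  ]
}}

```text
time: 5.13
eef_pos: [0.6327, -0.1811, 0.4103]
eef_rot: [-0.0, 0.997, -0.076, -0.001]
ft_force: [0.6, -0.5, -1.9]
opening: 0.316
grasp_force: 59.8
```

```bash
python3 - <<'E'
from rig import *;from h import *
go(observe(),B,.30)
c=read_camera('side')
L=[(-20,71,74),(86,71,74),(-20,51,74),(-28,71,-8),(-14,45,6)]
print(proj(c,T(B,L)).round(1))
s=observe()['eef_pos'];d=(s[2]-.155-.104)*1000
print('door bottom/top pred',proj(c,T((s[0],s[1],B[2]),[(-5,-45,d),(-5,45,d),(-5,-45,d+66),(-5,45,d+66)])).round(1))
im=np.ascontiguousarray(cv2.resize(c['frame'][90:225,240:420,::-1],(800,600),interpolation=cv2.INTER_CUBIC))
k=800/180
for p in L: 
    q=((proj(c,T(B,p))[0]+.5-[240,90])*k).astype(int);cv2.circle(im,tuple(int(v) for v in q),4,(0,255,255),1)
cv2.imwrite('pics/over.png',im)
E
```

```text
t 5.13 pos [ 0.6327 -0.1811  0.4103] F [ 0.6 -0.5 -1.9] op 0.316 gf 59.7508978843689
shift [ 0.002 -0.003  0.552] turn [-0.     0.001 -0.   ]
[[302.  174. ]
 [344.7 171.8]
 [303.7 178.4]
 [296.7 201.9]
 [304.6 203. ]]
door bottom/top pred [[322.4 171.1]
 [313.1 150.6]
 [325.6 143. ]
 [315.6 123.8]]
```

View pics/over.png

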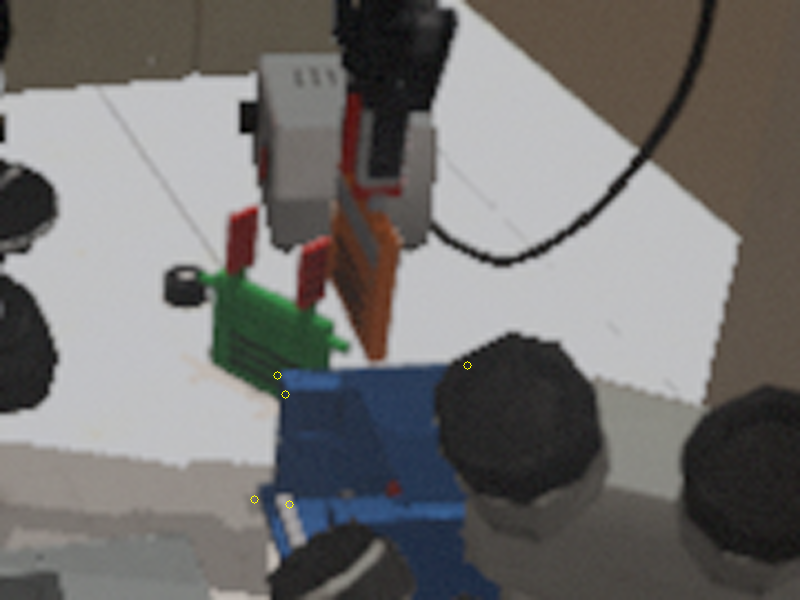

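The door is upright over the blue doorway. The visible blue corners, about (283,373) and (262,490) in the crop, lie roughly 1.5 px beyond the prediction, so I'll shift the target about +3 mm in x and +2 mm in y, then descend part of the way.

Request:
{"api": "apply_moves", "payload": {
  "commands": [
    [[0.015,-0.013,0.1],[0,0,0],1],
    [[0.015,-0.013,0.2],[0,0,0],1],
    [[0.015,-0.013,0.3],[0,0,0],1],
    [[0.015,-0.013,0.36],[0,0,0],1],
    [[0.015,-0.013,0.42],[0,0,0],1],
    [[0.015,-0.013,0.48],[0,0,0],1],
    [[0.015,-0.013,0.54],[0,0,0],1],
    [[0.015,-0.013,0.55],[0,0,0],1],
    [[0.015,-0.013,0.55],[0,0,0],1]
  ]
}}

```text
time: 5.93
eef_pos: [0.6364, -0.1785, 0.3002]
eef_rot: [-0.0, 0.997, -0.076, -0.001]
ft_force: [-0.4, -0.1, -0.7]
opening: 0.317
grasp_force: 59.7
```

```bash
python3 - <<'E'
from rig import *;from h import *
go(observe(),(.636,-.179,B[2]),.2625)
c=read_camera('side');t=read_camera('top')
f=lambda im:cv2.resize(im,(400,300),interpolation=cv2.INTER_CUBIC)
cv2.imwrite('pics/in.png',np.hstack([f(c['frame'][140:215,280:380,::-1]),f(t['frame'][90:180,180:300,::-1])]))
E
```

```text
t 5.93 pos [ 0.6364 -0.1785  0.3002] F [-0.4 -0.1 -0.7] op 0.317 gf 59.74804401397705
shift [-0.001  0.003  0.189] turn [-0.     0.001  0.   ]
```

View pics/in.png

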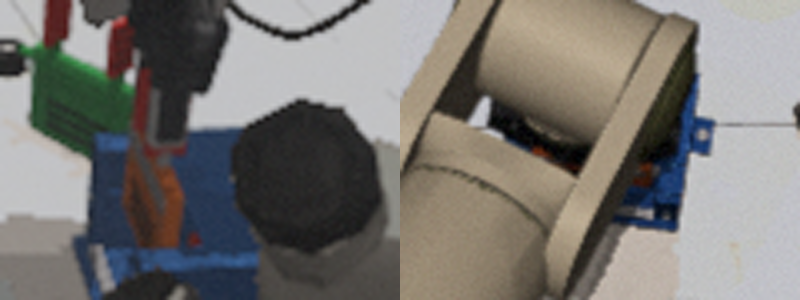

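The door has entered between the posts without contact (bottom edge about (155,245) in the side crop). I'll lower it to the sill.

Request:
{"api": "apply_moves", "payload": {
  "commands": [
    [[0,0,0.05],[0,0,0],1],
    [[0,0,0.1],[0,0,0],1],
    [[0,0,0.14],[0,0,0],1],
    [[0,0,0.17],[0,0,0],1],
    [[0,0,0.185],[0,0,0],1],
    [[0,0,0.19],[0,0,0],1],
    [[0,0,0.19],[0,0,0],1]
  ]
}}

```text
time: 6.62
eef_pos: [0.6366, -0.1785, 0.2627]
eef_rot: [-0.0, 0.997, -0.075, -0.0]
ft_force: [-0.1, -0.3, -2.4]
opening: 0.318
grasp_force: 59.7
```

Request:
{"api": "apply_moves", "payload": {
  "commands": [
    [[0,0,0.005],[0,0,0],1],
    [[0,0,0.01],[0,0,0],1],
    [[0,0,0.015],[0,0,0],1],
    [[0,0,0.015],[0,0,0],1]
  ]
}}

```text
time: 6.95
eef_pos: [0.6367, -0.1784, 0.2618]
eef_rot: [0.0, 0.997, -0.075, 0.001]
ft_force: [-2.2, 1.7, 6.7]
opening: 0.314
grasp_force: 61.1
```

Contact at the seated height, 0.262. I'll let go.

Request:
{"api": "apply_moves", "payload": {
  "commands": [
    [[0,0,0],[0,0,0],0.0],
    [[0,0,0],[0,0,0],-0.4],
    [[0,0,0],[0,0,0],-1],
    [[0,0,0],[0,0,0],-1],
    [[0,0,0],[0,0,0],-1],
    [[0,0,0],[0,0,0],-1],
    [[0,0,0],[0,0,0],-1],
    [[0,0,0],[0,0,0],-1]
  ]
}}

```text
time: 7.62
eef_pos: [0.6365, -0.1785, 0.2599]
eef_rot: [0.0, 0.997, -0.075, 0.0]
ft_force: [0.3, 0.3, -0.1]
opening: 0.999
grasp_force: 0.0
```

Request:
{"api": "apply_moves", "payload": {
  "commands": [
    [[0,0,-0.05],[0,0,0],-1],
    [[0,0,-0.15],[0,0,0],-1],
    [[0,0,-0.3],[0,0,0],-1],
    [[0,0,-0.5],[0,0,0],-1],
    [[0,0,-0.7],[0,0,0],-1],
    [[-0.2,0,-0.7],[0,0,0],-1],
    [[-0.4,0.1,-0.7],[0,0,0],-1],
    [[-0.6,0.2,-0.7],[0,0,0],-1],
    [[-0.8,0.4,-0.7],[0,0,0],-1],
    [[-1.0,0.6,-0.7],[0,0,0],-1],
    [[-1.0,0.8,-0.7],[0,0,0],-1],
    [[-1.0,0.8,-0.7],[0,0,0],-1]
  ]
}}

```text
time: 8.62
eef_pos: [0.4125, -0.3082, 0.4013]
eef_rot: [0.001, 0.997, -0.076, 0.001]
ft_force: [0.6, 0.2, -0.2]
opening: 1.006
grasp_force: 0.0
```

```bash
python3 - <<'E'
from rig import *;from h import *
go(observe(),B,.4)
c=read_camera('side');t=read_camera('top')
f=lambda im:cv2.resize(im,(400,300),interpolation=cv2.INTER_CUBIC)
cv2.imwrite('pics/fin.png',np.vstack([np.hstack([f(c['frame'][140:215,270:370,::-1]),f(t['frame'][95:170,195:295,::-1])]),np.hstack([f(c['frame'][:,:,::-1]),f(t['frame'][:,:,::-1])])]))
for n,k in(('side',c),('top',t)):
  p=(.6355,-.179,B[2]);print(n,'pred tabs',proj(k,T(p,[(0,28,112),(0,-28,112)])).round(1))
  a=k['frame'].astype(int);m=((a[...,0]>110)&(a[...,1]<70)&(a[...,2]<70)).astype(np.uint8)
  N,l,st,ce=cv2.connectedComponentsWithStats(m);print([(s.tolist(),e.round(1).tolist()) for s,e in zip(st[1:],ce[1:]) if s[4]>6])
  for nm in('vial','petri'): print(nm,[(round(d['p'],2),np.round(d['uv'])) for d in silhouettes(k,nm)[:2]])
E
```

```text
t 8.62 pos [ 0.4125 -0.3082  0.4013] F [ 0.6  0.2 -0.2] op 1.006 gf 0.0
shift [ 0.994 -0.798  0.006] turn [ 0.002 -0.001 -0.001]
side pred tabs [[316.2 168.7]
 [322.  181.8]]
[([312, 168, 9, 2, 14], [315.4, 168.6]), ([317, 181, 10, 2, 15], [320.7, 181.7])]
vial [(0.84, array([200., 299.])), (0.72, array([323., 191.]))]
petri [(0.95, array([203., 266.])), (0.72, array([320., 175.]))]
top pred tabs [[225.9 134.9]
 [248.2 138.1]]
[([485, 90, 6, 11, 27], [487.3, 95.6]), ([174, 119, 5, 7, 14], [175.8, 122.0]), ([154, 129, 5, 8, 17], [155.9, 132.4]), ([224, 131, 4, 9, 19], [225.4, 135.2]), ([247, 134, 3, 9, 18], [247.9, 138.0]), ([469, 296, 2, 10, 11], [469.8, 300.3]), ([470, 312, 3, 19, 27], [471.1, 321.1]), ([472, 338, 2, 9, 11], [472.3, 342.5]), ([472, 350, 3, 8, 12], [472.7, 354.2]), ([473, 359, 2, 21, 33], [473.5, 369.0])]
vial []
petri [(0.69, array([284., 250.])), (0.46, array([240., 142.]))]
```

View pics/fin.png

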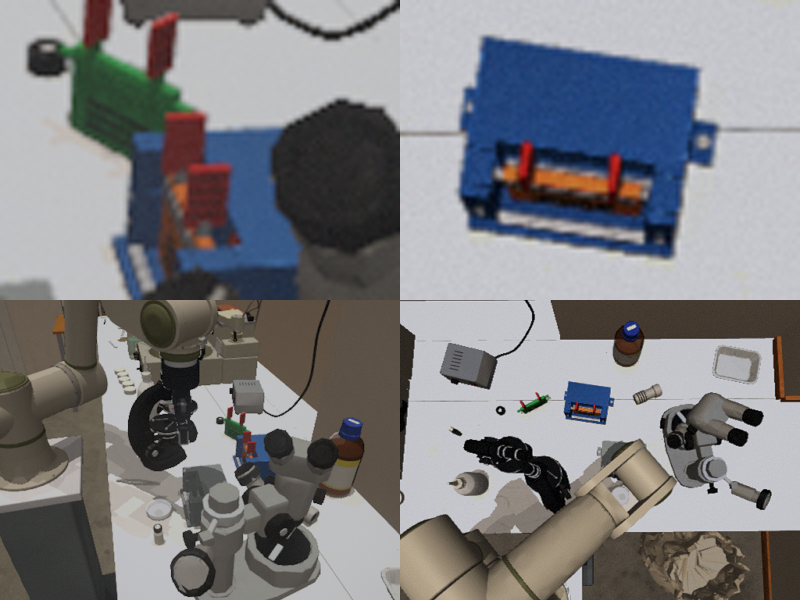

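The door stands upright in the blue doorway. Its tabs are at top pixels (225,135) and (248,138), within 1 px of the prediction and at free spacing, so the pins are out. The vial and dish are where they were.

```bash
python3 -c "
from rig import *
print(hand_in())"
```

```text
the job is handed in; nothing more can be done
None
```

I moved the orange door from the grey box to the blue box's sill and handed the job in at about 9 s of the 53 s; no verdict came back, but the last pictures show the door upright, its tabs at free spacing (so both pins should be out), and the vial and dish unmoved.

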